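# Test the pulse switch of a mended coffee grinder

### The arm

A 7-joint arm with a two-finger parallel gripper is mounted at the origin on the work surface. World frame = base frame: x ahead of the robot, y to its left, z up, the work surface at z = 0. Lengths are in m, angles in rad, forces in N, time in s.
With the tool pointing down it reaches from about 0.425 to 0.95 m from the base axis. Payload 4.7 kg.
Tool frame: the origin (TCP) lies midway between the tips of the shut fingers; the grasp point (between the pads) lies 19 mm behind it; z points along the fingers, x is the direction in which the jaws open and shut, and the axes are right-handed (so a half turn about z gives the same grasp; the last joint's range is limited). The gripper opens to 87 mm and grips with 3 to 60 N. Pads are 19 mm wide; open, the fingers measure 117 mm over their backs; the gripper's body (75 mm by 190 mm) begins 51 mm behind the grasp point.
Start: joints at [-1.364, 0.469, -0.049, 1.532, 0.024, 1.141, -0.082], TCP at [0.158, 0.656, 0.202] pointing down, gripper open.
Joint ranges: [-2.59, 2.59], [-0.33, 1.99], [-1.39, 1.29], [0.1, 2.45], [-1.04, 4.18], [0.21, 1.99], [-2.66, 2.66]. Speed limits (rad/s): [2.57, 2.57, 3.14, 3.14, 3.14, 3.14, 3.14].

### API

Orientations are given as a unit quaternion [w, x, y, z].
In Python, from plant import bot gives the robot as it stands.
- The arm moves only by the tool jog_arm, never from a script. Its argument "steps" is one flat list of numbers, 5 for each row, row after row: the shift along the world's x, y, z in mm, then the turn about the world's z in rad, then the opening, from 0 (shut) to 1 (fully open). In form: [x, y, z, spin, claw, x, y, z, spin, claw, ...]. A call has 1 to 20 rows; each row is the pose to reach, as a shift and turn from the pose commanded when the call began; what a row does not reach only later rows make up. A row lasts 1/8 s, in which the tool goes at most 62.5 mm and 10.7 degrees, less where a joint would pass 70% of its speed; a pose out of reach is approached as far as the arm can. A call with a gripper value outside its range is refused whole. The fingers move at their own pace and stop on an object; "newtons" is the grip in N (left out, the last holds). Time passes only in rows, so rows that repeat a pose let the fingers close. It gives the time, the measured TCP pose, the force and the opening at its end, in the units of the state.
- bot.sense(): the state, without advancing time (a new reading comes with each control period).
- bot.grab_frame(name): name is "scene" or "top" or "wrist"; returns a dict with "frame" (384x512x3 uint8, blue, green, red), "mtx" (3x3 intrinsics, pixels), "rvec" (rotation vector, rad) and "tvec" (3), from world to camera coordinates, as OpenCV has them. Camera axes: x right, y down, z forward; pixel columns grow to the right and rows downward; lengths in m; the calibration is good to about 2 mm. A picture is of the moment at which its call begins. There is no depth.
- bot.sign_off(): hands the job in, once; it reports no verdict.
The state is a dict: "t": time; "q": joint angles; "qvel": joint speeds; "joint_torque": joint torques, N m; "tool_pos": TCP position; "tool_rot": TCP orientation; "wrist_force": force on the tool from outside, world axes, zero at the start; "wrist_torque": the same for the moment, N m; "gripper_width": finger opening in m.
Only numpy, scipy, OpenCV 4.12 (cv2) and the standard library are available. Lean on these libraries where they do the work, as an engineer would, in place of code of your own. Each camera call takes 0.05 s, during which the arm holds its last target. There are 200 camera calls.

### The job

I have just mended the pulse switch of the coffee grinder on the repair turntable. Bring the grinder round to its front: turn the turntable by its upright knob a quarter turn anticlockwise (seen from above), until it drops into its next stop. Then fit the lid, bar grip in line with the entry notches, and twist it clockwise halfway, to the single pulse mark, never as far as the lock click; the switch spring pushes back, so finish with the lid still gripped and held steady on that mark, and leave everything else on the shelf where it is.

Things in the scene. Friction and masses are not known exactly. Their poses are not given: they have to be found in the camera images.
- turntable (a joint): angle of the round wooden board (310 mm across, top 44 mm above the shelf); grows anticlockwise from above. Its swivel bearing has spring stops every quarter turn: it starts near the one at 0, the next is at 1.571. From a stop it resists (at most 0.8 N m, 6 N at the knob) up to halfway, then draws the board on into the next stop, which holds it against light twisting.
- turn_knob (a point): centre of the top of the turntable's upright round aluminium knob: 20 mm across (23 mm at the top), 60 mm tall above the board, top 104 mm above the shelf, 140 mm from the turning axis. Fixed to the board; travels about the vertical axis through grinder.
- grinder (a point): coffee grinder, steel with black collar, 100 mm across, 130 mm tall, lid off, clamped at the middle of the turntable and turning with it. Origin: centre of its underside, on the turning axis, 44 mm above the shelf; z up. The collar's two entry notches are on its +x and -x sides. With the lid fully home, the lid's origin is on this axis at z = 115 mm and the lid's rim lies on the collar.
- mouth (a point): centre of the grinder's open mouth, level with the collar's top, 130 mm above the grinder's origin; axes as the grinder's. A lip 8 mm thick, 81 mm inner diameter, has two notches 20 mm wide (+x and -x sides, a small raised dot at each) that pass the lid's lugs; the bore below is 91 mm across. Once in, the lugs turn clockwise only, under the lip.
- pulse_mark (a point): one of the two pulse marks: a single upright grey bar, 7 mm wide, raised on the outside of the collar, 40 degrees clockwise of an entry notch (at -40 degrees about the grinder's z from +x; its twin is on the far side, at 140). The double bar at 80 degrees clockwise is lock, where the lid clicks.
- lid: lid standing on the shelf: black rim 97 mm across, clear dome, skirt 76 mm across (foot bevelled to 71) reaching 15 mm below the rim, two lugs at its foot on the +x and -x sides (12 mm wide, 5 mm tall, to 42.5 mm from the axis). Origin: centre of its underside, z up. Bar grip along x on top: 72 mm long, 16 mm wide, 40 to 70 mm above the origin. Half a turn makes no difference. About 0.1 kg.
- pulse_ring (a joint): angle of the sprung switch ring in the collar, pushed by the lid's lugs: 0 at rest, grows clockwise. The lugs meet it about 9 degrees after entry, so with the lid on the pulse mark (40 degrees) it reads about 0.54. It pushes back with about 0.1 N m there; past about 1.1 it goes over centre and clicks into lock at 1.26.
- washer_bowl: white ceramic bowl of steel washers, 110 mm across, 42 mm tall; a bystander, leave it alone. Origin: its underside
- hinge: steel butt hinge lying open and flat, 78 x 75 x 9 mm; a bystander, leave it alone. Origin: its underside
- hex_set: black hinged plastic case, 80 x 160 mm, open, lid standing 88 mm tall, with orange-handled hex keys; a bystander, leave it alone. Origin: its underside
- tea_glass: waisted tea glass on a saucer, 104 mm across, 88 mm tall; a bystander, leave it alone. Origin: its underside
- screwdriver: screwdriver lying on the shelf; a bystander, leave it alone. Origin: its underside
- contact_spray: aluminium spray can, 52 mm across, 160 mm tall; a bystander, leave it alone. Origin: its underside
- cutting_pot: small terracotta pot of soil, 94 mm across, 75 mm tall; a bystander, leave it alone. Origin: its underside
Mind the look-alikes: they are no part of the job. What is shaped like the lid but blue or turquoise is not meant.

How it is judged:
On the way, in this order (a step that is already met when the one before it is completed fails the run):
1. the turntable has been turned a quarter turn anticlockwise and rests in its stop, the lid still off (value of joint turntable between 1.49 and 1.65 rad and velocity of joint turntable between -0.05 and 0.05 rad/s and horizontal distance between lid and grinder above 0.1 m), for 0.3 s.
2. the lid is fully home in the collar, the turntable in its stop (value of joint turntable between 1.49 and 1.65 rad and z of lid in the frame of grinder between 0.11 and 0.1185 m and horizontal distance between lid and grinder below 0.004 m and angle between lid's own z axis and vertical below 0.06 rad), for 0.1 s.
3. the lid is twisted clockwise to the pulse mark (all of step 2 and value of joint pulse_ring between 0.36 and 0.76 rad and angle between the x axis of lid and the x axis of grinder, either way round between 0.49 and 0.91 rad and contact force between lid and the fingers above 2 N), for 0.2 s.
At the end, for the whole second after the job is handed in: Turntable in its quarter-turn stop (1.49 to 1.65 rad); lid home (within 3.5 mm of full depth, 4 mm of centre, 0.06 rad of level) and 28 to 52 degrees clockwise of the notches, switch ring at 0.36 to 0.76 rad; the fingers still grip it (over 2 N) and hold it still (all of step 3 and angular speed of lid below 0.15 rad/s); the arm keeps its last pose, push and grip.
It fails at once if the lid is twisted over into the lock click (value of joint pulse_ring above 1.1 rad).
It fails at once if a bystander is knocked over or shifted by more than 30 mm (distance of any of washer_bowl, hinge, hex_set, tea_glass, screwdriver, contact_spray, cutting_pot from where it was at the start of the episode above 0.03 m or angle between any of washer_bowl, hinge, hex_set, tea_glass, contact_spray, cutting_pot's own z axis and vertical above 0.5 rad).
It also fails if it takes over 72 s, if anything falls off the work surface, if the arm or the gripper's body presses on something with over 40 N, if the wrist force passes 120 N, or if a joint passes its speed limit or range.

## Working session

There is one attempt and no reset: what is moved stays moved. The work goes in short steps, Python scripts to look and compute and a tool call to move; the robot and the scene stay as the last step left them, time stands still between calls to the robot, and variables do not carry over. Pictures are saved under pics/ and viewed, about 8 in all and at most 12, crops included, and the job is handed in when it is done.

Besides the shell and the picture viewer there is one more tool, called after ">>>" by a JSON object that holds its "api" and its "payload". jog_arm: Moves the arm, as the interface text tells. Its arguments: {"type":"object","properties":{"steps":{"type":"array","items":{"type":"number"}},"newtons":{"type":"number"}},"required":["steps"]}

```bash
mkdir -p pics; cat > h.py <<'E'
import numpy as np, cv2
from plant import bot
def cam(n):
    g=bot.grab_frame(n); R=cv2.Rodrigues(np.array(g["rvec"],float))[0]; t=np.array(g["tvec"],float).ravel()
    return dict(im=np.array(g["frame"]),K=np.array(g["mtx"],float),R=R,t=t,c=-R.T@t)
def ray(c,u,v):
    d=c["R"].T@np.linalg.inv(c["K"])@np.array([u,v,1.]); return d/np.linalg.norm(d)
def onz(c,u,v,z):
    d=ray(c,u,v); return c["c"]+d*(z-c["c"][2])/d[2]
def proj(c,p):
    q=c["K"]@(c["R"]@np.array(p,float)+c["t"]); return q[:2]/q[2]
E
python3 - <<'E'
from h import *
import pickle
d={n:cam(n) for n in("scene","top","wrist")}
pickle.dump(d,open("c0.pkl","wb"))
cv2.imwrite("pics/top0.png",cv2.resize(d["top"]["im"],(800,600)))
cv2.imwrite("pics/scene0.png",cv2.resize(d["scene"]["im"],(800,600)))
for n in d: print(n,d[n]["c"].round(3))
s=bot.sense();print(s["t"],s["tool_pos"],s["tool_rot"],s["gripper_width"],s["wrist_force"])
E
```

```text
scene [0.934 0.712 1.289]
top [0.388 0.021 1.252]
wrist [0.079 0.676 0.382]
0.15 [0.1575872  0.65583373 0.20082791] [ 5.19432774e-04  7.85357716e-01  6.19041733e-01 -5.66623534e-04] 0.08725828758683936 [-0.61250146  0.06021819 -0.07359647]
```

View pics/top0.png

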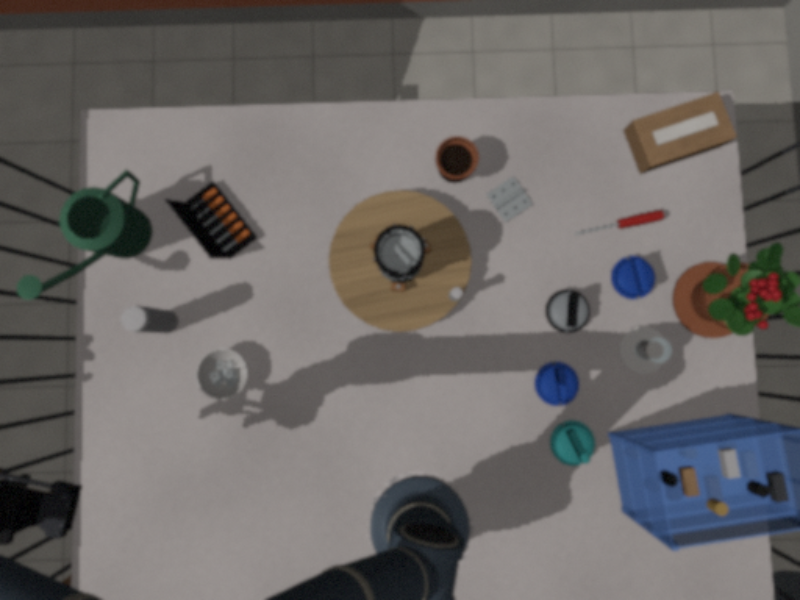

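View pics/scene0.png

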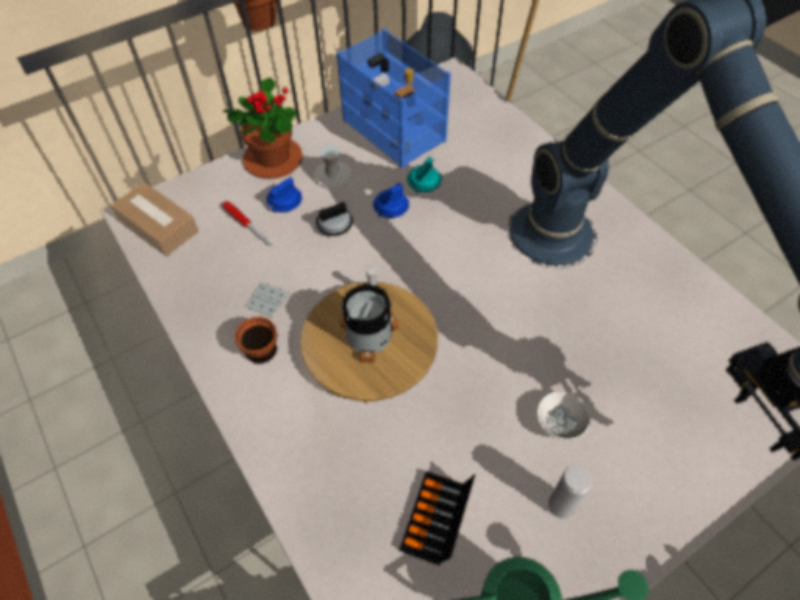

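Top view (800x600): the lid with black rim, clear dome and black bar is at (568,310). Its look-alikes are blue at (633,277) and (557,384), and turquoise at (573,443), so only the black-rimmed one fits. The grinder is at (400,252) on the board, and the knob at (456,293).

```bash
python3 - <<'E'
from h import *
import pickle
d=pickle.load(open("c0.pkl","rb"));c=d["top"];k=.64
im=c["im"]
# board by colour
hsv=cv2.cvtColor(im,cv2.COLOR_BGR2HSV)
m=cv2.inRange(hsv,(8,70,40),(25,255,255)); 
m[:, :190]=0;m[:,320:]=0;m[:110]=0;m[225:]=0
cs=max(cv2.findContours(m,cv2.RETR_EXTERNAL,cv2.CHAIN_APPROX_NONE)[0],key=cv2.contourArea)
(u,v),r=cv2.minEnclosingCircle(cs); e=cv2.fitEllipse(cv2.convexHull(cs));print("board",u,v,r,e)
B=onz(c,*e[0],.044);print(B,"diam",np.linalg.norm(onz(c,e[0][0]+e[1][0]/2,e[0][1],.044)-B)*2)
K=onz(c,456.5*k,293*k,.104);print("knob",K,np.hypot(*(K-B)[:2]),np.degrees(np.arctan2(*(K-B)[1::-1])))
M=onz(c,400*k,252*k,.174);print("mouth",M)
# lid grip
g=im[180:217,345:385].max(2)
g=im.max(2); mm=np.uint8(g<60)*255; mm2=np.zeros_like(mm); mm2[182:214,358:371]=mm[182:214,358:371]
print("lid rim ctr",onz(c,568*k,311*k,.02))
for n,(x,y) in dict(lid=(568,310),bowl=(222,374),glass=(646,350),spray=(135,320),hex=(215,220),pot=(457,160),hinge=(510,198),blue1=(633,277),blue2=(557,384),teal=(573,443)).items(): print(n,onz(c,x*k,y*k,.04).round(3))
cr=im[175:222,340:390];a=cv2.resize(cr,None,fx=8,fy=8,interpolation=cv2.INTER_CUBIC)
cr=im[120:200,215:315];b=cv2.resize(cr,None,fx=4,fy=4,interpolation=cv2.INTER_CUBIC)
o=np.zeros((600,800,3),np.uint8);o[:376,:400]=a;o[:320,400:]=b
s=d["scene"]["im"][120:155,195:235];s=cv2.resize(s,None,fx=6,fy=6,interpolation=cv2.INTER_CUBIC);o[376:376+210,:240]=s
s=d["scene"]["im"][165:260,185:285];s=cv2.resize(s,None,fx=2.9,fy=2.9);o[322:322+s.shape[0],400:400+s.shape[1]]=s
cv2.imwrite("pics/crop1.png",o)
E
```

```text
board 255.87918090820312 166.60438537597656 45.14249801635742 ((255.77520751953125, 166.49697875976562), (89.20590209960938, 89.89411926269531), 89.53568267822266)
[0.56965314 0.02391691 0.044     ] diam 0.30037476838536575
knob [ 0.48955085 -0.09004484  0.104     ] 0.13929700934374903 -125.10290525915693
mouth [0.56595241 0.02240762 0.174     ]
lid rim ctr [ 0.45012854 -0.33955888  0.02      ]
lid [ 0.451 -0.334  0.04 ]
bowl [0.337 0.409 0.04 ]
glass [ 0.361 -0.495  0.04 ]
spray [0.458 0.596 0.04 ]
hex [0.671 0.423 0.04 ]
pot [ 0.788 -0.109  0.04 ]
hinge [ 0.7   -0.221  0.04 ]
blue1 [ 0.518 -0.478  0.04 ]
blue2 [ 0.295 -0.302  0.04 ]
teal [ 0.171 -0.329  0.04 ]
```

View pics/crop1.png

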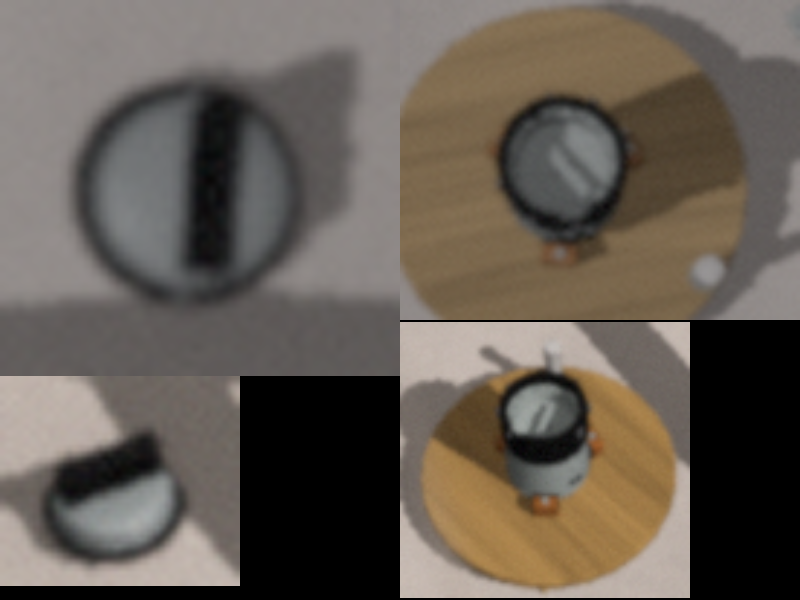

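The crop confirms the lid: black rim, clear dome, black bar running nearly along world x (about -3.5°). The knob radius measures 139 mm (140 expected) and the board 300 mm (310 expected), so both fit. I'll move over the knob with the jaws tangential.

>>> {"api": "jog_arm", "payload": {"steps": [242,-306,68,-0.9,1,242,-306,68,-0.9,1,242,-306,68,-0.9,1,242,-306,68,-0.9,1,242,-306,68,-0.9,1,242,-306,68,-0.9,1,242,-306,68,-0.9,1,331,-746,20,-1.946,1,331,-746,20,-1.946,1,331,-746,20,-1.946,1,331,-746,20,-1.946,1,331,-746,20,-1.946,1,331,-746,20,-1.946,1,331,-746,20,-1.946,1,331,-746,20,-1.946,1,331,-746,20,-1.946,1,331,-746,20,-1.946,1,331,-746,20,-1.946,1,331,-746,20,-1.946,1], "newtons": 25}}

```text
t: 2.52
tool_pos: [0.4887, -0.0886, 0.2217]
tool_rot: [-0.0, 0.954, -0.3, 0.0]
wrist_force: [-0.6, 0.4, 0.6]
gripper_width: 0.0869
```

```bash
python3 - <<'E'
from h import *
import pickle
d={n:cam(n) for n in("top","wrist")}
pickle.dump(d,open("c1.pkl","wb"))
cv2.imwrite("pics/w1.png",d["wrist"]["im"])
s=bot.sense();print(s["t"],s["tool_pos"],s["tool_rot"],d["wrist"]["c"],proj(d["wrist"],[.4895,-.09,.104]),proj(d["wrist"],s["tool_pos"]))
E
```

```text
2.625 [ 0.48869459 -0.08906343  0.22175898] [-1.43810333e-04  9.53864929e-01 -3.00236019e-01  9.57366013e-05] [ 0.53499453 -0.02184066  0.40328462] [258.03542267 185.25384203] [257.18036871 233.20434082]
```

View pics/w1.png

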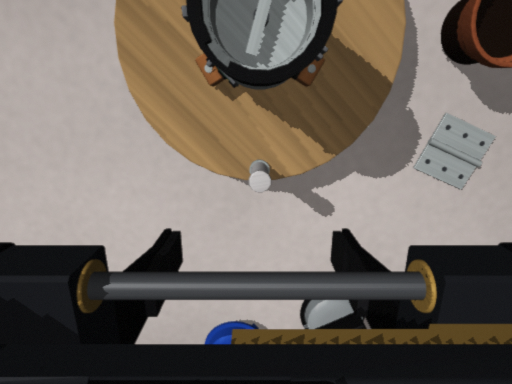

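The wrist view shows the knob top at about (260,181), against (258,185) predicted, so the estimate is a few mm off. I'll refine the knob and axis positions.

```bash
python3 - <<'E'
from h import *
import pickle
d=pickle.load(open("c1.pkl","rb"));c=d["wrist"];im=c["im"]
g=cv2.cvtColor(im,cv2.COLOR_BGR2GRAY);
m=np.uint8(g>195)*255;m[:, :235]=0;m[:,285:]=0;m[:160]=0;m[200:]=0
n,l,st,ce=cv2.connectedComponentsWithStats(m)
for i in range(1,n):
  if st[i,4]>80: print(st[i],ce[i],onz(c,*ce[i],.104))
K=onz(c,260,181,.104)
hsv=cv2.cvtColor(im,cv2.COLOR_BGR2HSV)
# board rim points: fit circle of wood mask boundary
m=cv2.inRange(hsv,(10,80,40),(25,255,255));m[195:]=0
cs=max(cv2.findContours(m,cv2.RETR_EXTERNAL,cv2.CHAIN_APPROX_NONE)[0],key=cv2.contourArea)
P=np.array([onz(c,*p[0],.044)[:2] for p in cs if p[0][1]>2])
r=np.hypot(*(P-[.5697,.0239]).T);Q=P[(r>.143)&(r<.167)]
s=np.linalg.lstsq(np.c_[2*Q,np.ones(len(Q))],(Q**2).sum(1),rcond=None)[0];R=np.sqrt(s[2]+s[:2]@s[:2])
print("axis",s[:2],R,len(Q),"knob r",np.hypot(*(K[:2]-s[:2])),np.degrees(np.arctan2(*(K[:2]-s[:2])[::-1])))
E
```

```text
axis [0.57293071 0.02625279] 0.15189988836979232 450 knob r 0.13865181193377205 -124.87530166015614
```

>>> {"api": "jog_arm", "payload": {"steps": [3,0,-60,0,1,3,0,-110,0,1,3,0,-150,0,1,3,0,-150,0,1,3,0,-150,0,0,3,0,-150,0,0,3,0,-150,0,0,3,0,-150,0,0,3,0,-150,0,0,3,0,-150,0,0], "newtons": 25}}

```text
t: 3.88
tool_pos: [0.4916, -0.0896, 0.0717]
tool_rot: [-0.0, 0.954, -0.301, 0.0]
wrist_force: [-0.4, 0.1, -0.6]
gripper_width: 0.0351
```

```bash
python3 - <<'E'
from h import *
s=bot.sense();print(s["wrist_force"],s["wrist_torque"],s["gripper_width"],s["tool_pos"])
C=np.array([.5715,.0255]);p0=np.array(s["tool_pos"][:2])
th0=np.degrees(np.arctan2(*(p0-C)[::-1]));r=np.hypot(*(p0-C));print(th0,r)
for a in range(6,97,6):
  t=np.radians(th0+a);print(a,((C+r*np.array([np.cos(t),np.sin(t)])-p0)*1000).round(0),round(np.radians(a),3))
E
```

```text
[-0.36599412  0.13202145 -0.57056464] [-0.10534433  0.10941298  0.02351844] 0.03507804417094967 [ 0.49162483 -0.08961565  0.07170356]
-124.75557831580926 0.14011301297080445
6 [12. -8.] 0.105
12 [ 26. -14.] 0.209
18 [ 39. -19.] 0.314
24 [ 54. -23.] 0.419
30 [ 68. -25.] 0.524
36 [ 83. -25.] 0.628
42 [ 98. -24.] 0.733
48 [112. -21.] 0.838
54 [126. -17.] 0.942
60 [140. -12.] 1.047
66 [153.  -5.] 1.152
72 [165.   4.] 1.257
78 [176.  13.] 1.361
84 [186.  24.] 1.466
90 [195.  35.] 1.571
96 [203.  48.] 1.676
```

>>> {"api": "jog_arm", "payload": {"steps": [0,0,0,0,0,0,0,0,0,0,0,0,0,0,0,0,0,0,0,0]}}

```text
t: 4.38
tool_pos: [0.4917, -0.0898, 0.0717]
tool_rot: [0.0, 0.954, -0.301, 0.0]
wrist_force: [-0.2, -0.1, -1.5]
gripper_width: 0.0218
```

>>> {"api": "jog_arm", "payload": {"steps": [12,-8,0,0.105,0,26,-14,0,0.209,0,39,-19,0,0.314,0,54,-23,0,0.419,0,68,-25,0,0.524,0,83,-25,0,0.628,0,98,-24,0,0.733,0,112,-21,0,0.838,0,126,-17,0,0.942,0,140,-12,0,1.047,0,153,-5,0,1.152,0,165,4,0,1.257,0,176,13,0,1.361,0,186,24,0,1.466,0,195,35,0,1.571,0,195,35,0,1.571,0,195,35,0,1.571,0,195,35,0,1.571,0]}}

```text
t: 6.62
tool_pos: [0.6882, -0.0562, 0.0717]
tool_rot: [0.002, 0.887, 0.461, 0.001]
wrist_force: [5.6, -2.7, -3.8]
gripper_width: 0.0213
```

```bash
python3 - <<'E'
from h import *
s=bot.sense();print(s["t"],s["wrist_force"],s["wrist_torque"],s["gripper_width"],s["tool_pos"],s["q"])
E
```

```text
6.625 [ 5.64307577 -2.6777293  -3.75540467] [-0.58062724 -1.11247465 -0.0917976 ] 0.02134032445942904 [ 0.6881698  -0.05618169  0.0717491 ] [-0.10290648  0.61474889  0.181202    1.62372407 -0.12999811  0.9112181
  1.08345454]
```

>>> {"api": "jog_arm", "payload": {"steps": [0,0,0,0,0.7,0,0,0,0,0.7,0,0,0,0,0.7,0,0,0,0,1,0,0,0,0,1,0,0,40,0,1,0,0,90,0,1,0,0,150,0,1,0,0,210,0,1,-50,35,230,0,1,-90,63,230,0,1,-90,63,230,0,1,-90,63,230,0,1,-90,63,230,0,1]}}

```text
t: 8.38
tool_pos: [0.5974, 0.0071, 0.3013]
tool_rot: [0.0, 0.887, 0.461, -0.0]
wrist_force: [-0.1, -0.1, -0.3]
gripper_width: 0.0867
```

```bash
python3 - <<'E'
from h import *
import pickle
d={n:cam(n) for n in("top","scene","wrist")}
pickle.dump(d,open("c2.pkl","wb"))
o=cv2.resize(d["wrist"]["im"],(800,600),interpolation=cv2.INTER_CUBIC)
cv2.imwrite("pics/w2.png",o)
s=bot.sense();print(s["t"],s["tool_pos"],d["wrist"]["c"],proj(d["wrist"],[.5715,.0255,.174]))
E
```

```text
8.525 [0.59720162 0.00753188 0.3011501 ] [0.53123943 0.05471652 0.48266385] [255.80296872 152.05775102]
```

View pics/w2.png

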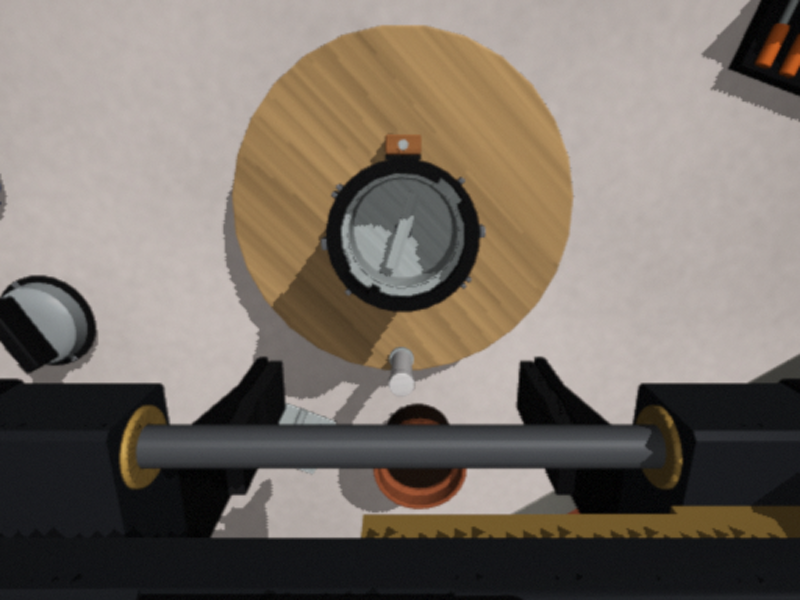

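The wrist view shows the knob at its new place (402,383), the collar centred near (403,235), and a notch at about (450,190). I'll enlarge the collar and fit circles.

```bash
python3 - <<'E'
from h import *
import pickle
d=pickle.load(open("c2.pkl","rb"));c=d["wrist"];im=c["im"]
hsv=cv2.cvtColor(im,cv2.COLOR_BGR2HSV)
m=cv2.inRange(hsv,(10,80,40),(25,255,255));m[225:]=0
cs=max(cv2.findContours(m,cv2.RETR_EXTERNAL,cv2.CHAIN_APPROX_NONE)[0],key=cv2.contourArea)
def fit(Q):
  s=np.linalg.lstsq(np.c_[2*Q,np.ones(len(Q))],(Q**2).sum(1),rcond=None)[0];return s[:2],np.sqrt(s[2]+s[:2]@s[:2])
P=np.array([onz(c,*p[0],.044)[:2] for p in cs])
C0=np.array([.5715,.0255]);r=np.hypot(*(P-C0).T);C,R=fit(P[(r>.145)&(r<.165)]);print("board",C,R)
K=onz(c,402*.64,384*.64,.104)[:2];print("knob",K,np.hypot(*(K-C)),np.degrees(np.arctan2(*(K-C)[::-1])))
# collar outer edge: dark blob
g=im.max(2);m=np.uint8(g<38)*255;m[:95]=0;m[205:]=0;m[:,:200]=0;m[:,312:]=0
cs=max(cv2.findContours(m,cv2.RETR_EXTERNAL,cv2.CHAIN_APPROX_NONE)[0],key=cv2.contourArea)
# near side edge from top: fit in rectified top plane
P=np.array([onz(c,*p[0],.174)[:2] for p in cs]);
CC,R=fit(P);
for _ in range(5):
  e=np.abs(np.hypot(*(P-CC).T)-R);CC,R=fit(P[e<max(.0015,np.median(e))])
print("collar",CC,R)
# rectified top-down map at z=.174, world: up=+x, left=+y ; 5px/mm
S=5;N=600
uu,vv=np.meshgrid(np.arange(N),np.arange(N))
X=C[0]-(vv-N/2)/S/1000;Y=C[1]-(uu-N/2)/S/1000
pts=np.stack([X,Y,np.full_like(X,.174)],-1)@c["R"].T+c["t"];q=pts@c["K"].T
o=cv2.remap(im,(q[...,0]/q[...,2]).astype(np.float32),(q[...,1]/q[...,2]).astype(np.float32),cv2.INTER_CUBIC)
o=cv2.convertScaleAbs(o,alpha=1.6,beta=30)
# polar strip
cv2.imwrite("pics/rect2.png",o)
E
```

```text
board [0.57203748 0.02698611] 0.15168521820654732
knob [ 0.68615451 -0.05300001] 0.13935737273409168 -35.02711358793056
collar [0.57260199 0.02656367] 0.04853327022826801
```

View pics/rect2.png

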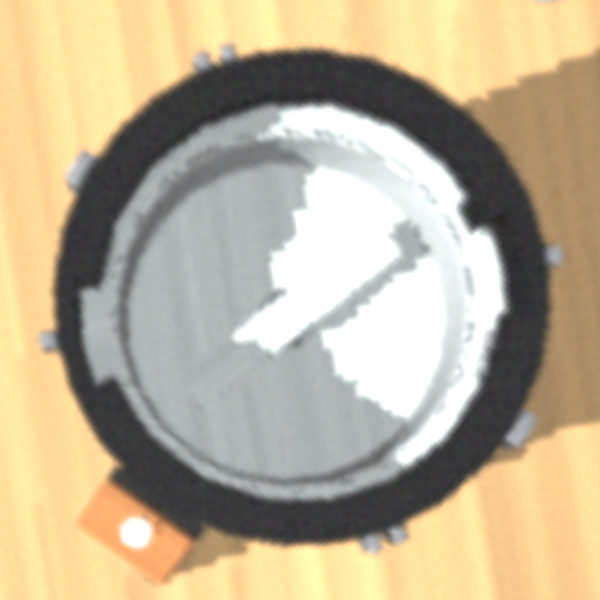

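Rectified view: entry dots at (47,341) and (555,255), so the grinder x axis is at 99.6° (mod 180). The single bars at (80,170) and (520,428) put the pulse mark at 59.6°, exactly 40° clockwise. The knob went from -124.9° to -35.0°, so the table is in its stop. Next I'll move over the lid.

>>> {"api": "jog_arm", "payload": {"steps": [-50,-100,0,0.18,1,-80,-160,0,0.36,1,-110,-220,0,0.55,1,-130,-280,-30,0.55,1,-146,-342,-70,0.55,1,-146,-342,-80,0.55,1,-146,-342,-80,0.55,1,-146,-342,-80,0.55,1,-146,-342,-80,0.55,1,-146,-342,-80,0.55,1,-146,-342,-80,0.55,1]}}

```text
t: 9.9
tool_pos: [0.4515, -0.3328, 0.2222]
tool_rot: [0.0, 0.728, 0.686, 0.0]
wrist_force: [-0.2, -0.2, -0.4]
gripper_width: 0.087
```

```bash
python3 - <<'E'
from h import *
import pickle
d={n:cam(n) for n in("top","scene","wrist")}
pickle.dump(d,open("c3.pkl","wb"))
cv2.imwrite("pics/w3.png",cv2.resize(d["wrist"]["im"],(800,600),interpolation=cv2.INTER_CUBIC))
s=bot.sense();print(s["t"],s["tool_pos"],s["tool_rot"],s["q"],d["wrist"]["c"],proj(d["wrist"],[.451,-.335,.07]))
E
```

```text
10.05 [ 0.45098689 -0.33327053  0.22194818] [1.72405368e-04 7.27990373e-01 6.85587310e-01 1.67022164e-04] [ 0.29057104  0.26710317  0.33366694  1.8007124  -0.09797101  1.08943983
  2.16948169] [ 0.37027417 -0.32754312  0.40348369] [253.95056796 176.24975364]
```

View pics/w3.png

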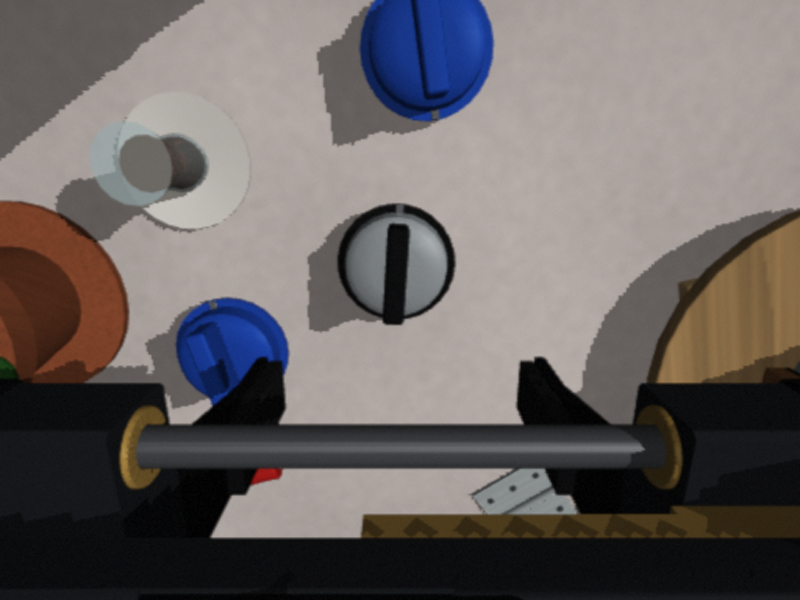

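The lid bar runs from (399,226) to (394,323), in a clear dome with a black rim centred at (397,262). The blue look-alikes are away from it. I'll compute the bar centre and yaw.

```bash
python3 - <<'E'
from h import *
import pickle
d=pickle.load(open("c3.pkl","rb"));c=d["wrist"];im=c["im"]
g=im.max(2);m=np.uint8(g<50)*255
m[:140]=0;m[210:]=0;m[:,:215]=0;m[:,292:]=0
print()
# bar: dark pixels inside the dome radius, rows 145..206, near col 253
b=m.copy();b[:, :240]=0;b[:,268:]=0;b[:143]=0
cs=max(cv2.findContours(b,cv2.RETR_EXTERNAL,cv2.CHAIN_APPROX_NONE)[0],key=cv2.contourArea)
r=[]
for v in range(150,196,3):
  u=np.flatnonzero(b[v]); u=u[(u>243)&(u<263)]; r.append((u.mean(),v,len(u)))
r=np.array(r);W=np.array([onz(c,u,v,.07) for u,v,_ in r]);
p=np.polyfit(W[:,0],W[:,1],1);print("bar yaw",np.degrees(np.arctan(p[0])),"width px",r[:,2])
col=g[:,int(r[:,0].mean())];print("col profile",list(zip(range(126,215),col[126:215])))
far=onz(c,394*.64,324*.64,.07);near=onz(c,399*.64,226*.64,.07);print(far,near,(far-near)*1000)
ps=cv2.findContours(m,cv2.RETR_EXTERNAL,cv2.CHAIN_APPROX_NONE)[0];cs=max(ps,key=cv2.contourArea)
e=cv2.fitEllipse(cs[[i for i in range(len(cs)) if cs[i][0][1]<195]]);print("rim",e,onz(c,*e[0],.02))
E
```

```text
bar yaw -7.108721015767408 width px [14. 13. 13. 13. 14. 14. 13. 13. 13. 13. 14. 13. 13. 13. 13. 14.]
col profile [(126, np.uint8(173)), (127, np.uint8(172)), (128, np.uint8(172)), (129, np.uint8(167)), (130, np.uint8(88)), (131, np.uint8(30)), (132, np.uint8(19)), (133, np.uint8(19)), (134, np.uint8(21)), (135, np.uint8(28)), (136, np.uint8(65)), (137, np.uint8(80)), (138, np.uint8(86)), (139, np.uint8(119)), (140, np.uint8(131)), (141, np.uint8(131)), (142, np.uint8(112)), (143, np.uint8(49)), (144, np.uint8(13)), (145, np.uint8(7)), (146, np.uint8(9)), (147, np.uint8(15)), (148, np.uint8(14)), (149, np.uint8(14)), (150, np.uint8(14)), (151, np.uint8(12)), (152, np.uint8(15)), (153, np.uint8(16)), (154, np.uint8(16)), (155, np.uint8(15)), (156, np.uint8(14)), (157, np.uint8(14)), (158, np.uint8(15)), (159, np.uint8(15)), (160, np.uint8(14)), (161, np.uint8(16)), (162, np.uint8(15)), (163, np.uint8(13)), (164, np.uint8(16)), (165, np.uint8(15)), (166, np.uint8(12)), (167, np.uint8(14)), (168, np.uint8(15)), (169, np.uint8(16)), (170, np.uint8(14)), (171, np.uint8(16)), (172, np.uint
[... 450 characters left out ...]
194, np.uint8(13)), (195, np.uint8(15)), (196, np.uint8(15)), (197, np.uint8(14)), (198, np.uint8(15)), (199, np.uint8(14)), (200, np.uint8(12)), (201, np.uint8(12)), (202, np.uint8(14)), (203, np.uint8(15)), (204, np.uint8(15)), (205, np.uint8(14)), (206, np.uint8(15)), (207, np.uint8(46)), (208, np.uint8(147)), (209, np.uint8(168)), (210, np.uint8(168)), (211, np.uint8(171)), (212, np.uint8(171)), (213, np.uint8(169)), (214, np.uint8(169))]
[ 0.48754855 -0.33935614  0.07      ] [ 0.41605604 -0.33128062  0.07      ] [71.49251215 -8.07552084  0.        ]
rim ((253.05715942382812, 166.85667419433594), (55.01248550415039, 75.21436309814453), 90.7490234375) [ 0.45080383 -0.33648318  0.02      ]
```

>>> {"api": "jog_arm", "payload": {"steps": [0,-2,-60,-0.06,1,0,-2,-120,-0.06,1,0,-2,-160,-0.06,1,0,-2,-174,-0.06,1,0,-2,-174,-0.06,1,0,-2,-174,-0.06,0,0,-2,-174,-0.06,0,0,-2,-174,-0.06,0,0,-2,-174,-0.06,0,0,-2,-174,-0.06,0,0,-2,-174,-0.06,0,0,-2,-174,-0.06,0,0,-2,-174,-0.06,0,0,-2,-174,-0.06,0,0,-2,-174,-0.06,0,0,-2,-174,-0.06,0,0,-2,-174,-0.06,0], "newtons": 35}}

```text
t: 12.18
tool_pos: [0.4506, -0.3358, 0.0477]
tool_rot: [0.0, 0.749, 0.663, -0.0]
wrist_force: [-0.7, -0.6, -0.7]
gripper_width: 0.0142
```

>>> {"api": "jog_arm", "payload": {"steps": [0,0,40,0,0,0,0,90,0,0,0,0,150,0,0,0,0,200,0,0,20,50,210,-0.16,0,40,100,210,-0.34,0,60,150,210,-0.52,0,75,200,210,-0.7,0,90,250,210,-0.88,0,105,300,210,-1.06,0,115,335,210,-1.2,0,122,355,210,-1.281,0,122,362,210,-1.281,0,122,362,210,-1.281,0,122,362,210,-1.281,0,122,362,210,-1.281,0]}}

```text
t: 14.18
tool_pos: [0.5725, 0.0251, 0.2578]
tool_rot: [0.0, 0.997, 0.084, 0.0]
wrist_force: [-0.1, -0.3, -1.5]
gripper_width: 0.0146
```

```bash
python3 - <<'E'
from h import *
import pickle
d={n:cam(n) for n in("top","scene","wrist")}
pickle.dump(d,open("c4.pkl","wb"))
o=np.zeros((600,800,3),np.uint8)
o[:384,:512]=d["wrist"]["im"]
s=d["scene"]["im"][140:250,180:290];o[:288,512:]=cv2.resize(s,(288,288),interpolation=cv2.INTER_CUBIC)
s=d["top"]["im"][110:220,200:310];o[300:588,512:]=cv2.resize(s,(288,288),interpolation=cv2.INTER_CUBIC)
cv2.imwrite("pics/w4.png",o)
s=bot.sense();print(s["t"],s["tool_pos"],s["tool_rot"],s["wrist_force"],s["gripper_width"],s["q"][6],proj(d["wrist"],[.5725,.0267,.174]))
E
```

```text
14.325 [0.57259392 0.02572817 0.25777046] [-6.31622520e-06  9.96465846e-01  8.39988813e-02  7.56759693e-05] [-0.69659635 -0.67532088 -1.11983556] 0.01443401107800122 0.1367121191590076 [256.32836385 193.62447017]
```

View pics/w4.png

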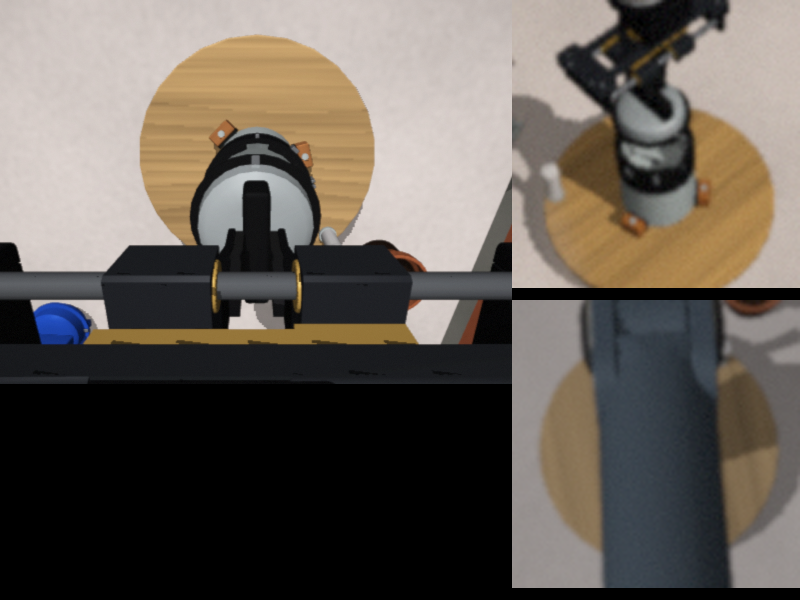

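The view shows the lid level and gripped centrally, with its lug at (257,160) over the notch and dot at about (257,148). I'll lower it in stages and watch the force.

>>> {"api": "jog_arm", "payload": {"steps": [0,1,-15,0,0,0,1.5,-30,0,0,0,1.5,-33,0,0,0,1.5,-36,0,0,0,1.5,-39,0,0,0,1.5,-42,0,0,0,1.5,-42,0,0,0,1.5,-42,0,0]}}

```text
t: 15.32
tool_pos: [0.5728, 0.0279, 0.2158]
tool_rot: [-0.0, 0.996, 0.084, 0.0]
wrist_force: [-0.1, -0.8, -1.4]
gripper_width: 0.0144
```

Lid is 6 mm into the mouth with no contact force. Continuing.

>>> {"api": "jog_arm", "payload": {"steps": [0,0,-2,0,0,0,0,-4,0,0,0,0,-6,0,0,0,0,-8,0,0,0,0,-9,0,0,0,0,-10,0,0,0,0,-10,0,0,0,0,-10,0,0]}}

```text
t: 16.32
tool_pos: [0.5724, 0.0278, 0.2062]
tool_rot: [-0.0, 0.996, 0.084, -0.0]
wrist_force: [-3.6, -0.4, 5.3]
gripper_width: 0.0147
```

The lid is home: TCP is at 206 mm, which puts the lid origin 114.5 mm above the grinder's, with light contact. I'll twist it clockwise 40°.

>>> {"api": "jog_arm", "payload": {"steps": [-0.5,0,0,-0.07,0,-0.5,0,0,-0.14,0,-0.5,0,0,-0.21,0,-0.5,0,0,-0.28,0,-0.5,0,0,-0.35,0,-0.5,0,0,-0.42,0,-0.5,0,0,-0.49,0,-0.5,0,0,-0.56,0,-0.5,0,0,-0.62,0,-0.5,0,0,-0.67,0,-0.5,0,0,-0.7,0,-0.5,0,0,-0.7,0,-0.5,0,0,-0.7,0,-0.5,0,0,-0.7,0,-0.5,0,0,-0.7,0,-0.5,0,0,-0.7,0]}}

```text
t: 18.32
tool_pos: [0.5734, 0.0277, 0.2064]
tool_rot: [-0.0, 0.965, -0.262, 0.002]
wrist_force: [4.8, -0.7, 2.6]
gripper_width: 0.0144
```

```bash
python3 - <<'E'
from h import *
import pickle
d={n:cam(n) for n in("top","scene","wrist")}
pickle.dump(d,open("c5.pkl","wb"))
o=np.zeros((600,800,3),np.uint8)
o[:384,:512]=d["wrist"]["im"]
s=d["scene"]["im"][140:250,180:290];o[:288,512:]=cv2.resize(s,(288,288),interpolation=cv2.INTER_CUBIC)
s=d["wrist"]["im"][100:250,190:325];o[300:600,512:782]=cv2.resize(s,(270,300),interpolation=cv2.INTER_CUBIC)
cv2.imwrite("pics/w5.png",o)
s=bot.sense();q=s["tool_rot"];print(s["t"],s["tool_pos"],"yaw",np.degrees(2*np.arctan2(q[2],q[1])),s["wrist_force"],s["wrist_torque"],s["gripper_width"])
for a in (100,60,20,-80,-120,-160):
  r=np.radians(a);print(a,proj(d["wrist"],[.5725+.051*np.cos(r),.0268+.051*np.sin(r),.170]).round(0))
E
```

```text
18.475 [0.57347013 0.02763635 0.20641068] yaw -30.423289136028252 [ 5.37851718 -1.61419428  2.80186849] [-0.35931594 -1.14359321  0.16052644] 0.014277107781867929
100 [210. 164.]
60 [256. 147.]
20 [301. 163.]
-80 [298. 261.]
-120 [257. 274.]
-160 [215. 261.]
```

View pics/w5.png

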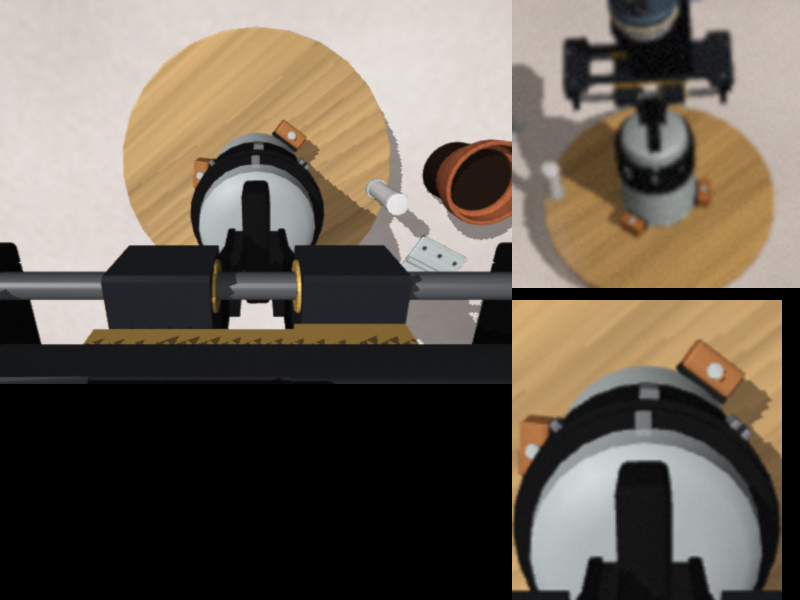

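The lid's pointer (257,160) lines up with the single pulse mark (259,146), and the double bar is well to the right. One last numeric check on the knob, then I'll hand in if it agrees.

```bash
python3 - <<'E'
from h import *
import pickle
c=pickle.load(open("c5.pkl","rb"))["wrist"]
K=onz(c,397,203,.104)[:2];v=K-np.array([.5723,.0268]);a=np.degrees(np.arctan2(v[1],v[0]));print("knob",K,np.hypot(*v),a)
s=bot.sense();print(s["qvel"].__abs__().max() if hasattr(s["qvel"],"max") else s["qvel"])
if abs(a+35)<3: print(bot.sign_off())
E
```

```text
knob [ 0.6845073  -0.05404173] 0.1382962844813109 -35.771529661890526
0.0014660207456116433
the job is handed in; nothing more can be done
None
```

The job is handed in, with the lid gripped and held still on the single pulse mark; the sign-off reports no verdict.

- **Turntable:** I turned it by the knob, which went from -124.9° to -35.0°, so it rests in its quarter-turn stop. At the end the knob read -35.8°.
- **Lid:** I lowered the black-rimmed lid in line with the notches, and it sits about 114.5 mm above the grinder's origin (115 mm is fully home). I then twisted it 40° clockwise. In the last picture its pointer lines up with the single bar, well short of the lock's double bar. There was a spring reaction of about 0.16 N m.
- **Hold:** the grip is set to 35 N and the arm was still at hand-in.

Some readings did not match the given sizes exactly:

- The gripper reads about 14.4 mm on the 16 mm bar.
- The board measured about 303 mm across, against 310 mm.
- A small side force of about 5 N remained at the wrist, with the tool about 1 mm off the measured axis.

I did not measure the bystanders' positions again at the end. I planned the moves to stay clear of them, and the last pictures I viewed show nothing disturbed.

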